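Put the paint jars back on their own colour saucers

TASK

The four paint jars are all standing in saucers of the wrong colour. Move them about, using the empty white saucer as a parking place, until each jar stands upright in the saucer of its own colour and the white one is empty again; never tip a jar over, and leave the rinse glass where it stands.

Things in the scene. Friction and masses are not known exactly. Their poses are not given: they have to be found in the camera images.
- red_jar_mid (a point): red paint jar: closed upright cylinder, 50 mm diameter, 62 mm tall, red lid and red body with a white label band, about 110 g. The point is its centre, 31 mm above its underside; z axis up through the lid
- blue_jar_mid (a point): blue paint jar: closed upright cylinder, 50 mm diameter, 62 mm tall, blue lid and blue body with a white label band, about 110 g. The point is its centre, 31 mm above its underside; z axis up through the lid
- yellow_jar_mid (a point): yellow paint jar: closed upright cylinder, 50 mm diameter, 62 mm tall, yellow lid and yellow body with a white label band, about 110 g. The point is its centre, 31 mm above its underside; z axis up through the lid
- green_jar_mid (a point): green paint jar: closed upright cylinder, 50 mm diameter, 62 mm tall, green lid and green body with a white label band, about 110 g. The point is its centre, 31 mm above its underside; z axis up through the lid
- red_saucer: red saucer fixed to the table: round shallow dish, 86 mm outer diameter, floor 4 mm above the table, inside 76 mm across, rim 9 mm above the table; holds one jar. Origin at the centre of its underside, on the table (z = 0); at the start a jar of another colour stands in it
- blue_saucer: blue saucer fixed to the table: round shallow dish, 86 mm outer diameter, floor 4 mm above the table, inside 76 mm across, rim 9 mm above the table; holds one jar. Origin at the centre of its underside, on the table (z = 0); at the start a jar of another colour stands in it
- yellow_saucer: yellow saucer fixed to the table: round shallow dish, 86 mm outer diameter, floor 4 mm above the table, inside 76 mm across, rim 9 mm above the table; holds one jar. Origin at the centre of its underside, on the table (z = 0); at the start a jar of another colour stands in it
- green_saucer: green saucer fixed to the table: round shallow dish, 86 mm outer diameter, floor 4 mm above the table, inside 76 mm across, rim 9 mm above the table; holds one jar. Origin at the centre of its underside, on the table (z = 0); at the start a jar of another colour stands in it
- white_saucer: white saucer fixed to the table: round shallow dish, 86 mm outer diameter, floor 4 mm above the table, inside 76 mm across, rim 9 mm above the table; holds one jar. Origin at the centre of its underside, on the table (z = 0); the spare, empty at the start
- glass_mid (a point): empty clear rinse glass, 66 mm across, 80 mm tall, standing loose on the table; a bystander. The point is its centre, 40 mm above its underside; z axis up
Things that resemble listed ones, but are neither listed nor needed, are in the scene too. There is more than one size of the part that bears green_jar_mid; the job needs the smallest.

How it is judged:
On the way:
1. a jar has been parked, standing and released, in the white saucer (((horizontal distance between red_jar_mid and white_saucer below 0.015 m and height (world z) of red_jar_mid between 0.03 and 0.039 m and angle between red_jar_mid's own z axis and vertical below 0.1 rad and contact force between the fingers and red_jar below 0.2 N and linear speed of red_jar below 0.03 m/s) or (horizontal distance between blue_jar_mid and white_saucer below 0.015 m and height (world z) of blue_jar_mid between 0.03 and 0.039 m and angle between blue_jar_mid's own z axis and vertical below 0.1 rad and contact force between the fingers and blue_jar below 0.2 N and linear speed of blue_jar below 0.03 m/s) or (horizontal distance between yellow_jar_mid and white_saucer below 0.015 m and height (world z) of yellow_jar_mid between 0.03 and 0.039 m and angle between yellow_jar_mid's own z axis and vertical below 0.1 rad and contact force between the fingers and yellow_jar below 0.2 N and linear speed of yellow_jar below 0.03 m/s) or (horizontal distance between green_jar_mid and white_saucer below 0.015 m and height (world z) of green_jar_mid between 0.03 and 0.039 m and angle between green_jar_mid's own z axis and vertical below 0.1 rad and contact force between the fingers and green_jar below 0.2 N and linear speed of green_jar below 0.03 m/s))), for 0.2 s.
At the end, for the whole second after the job is handed in: each of the four jars stands released and at rest in the saucer of its own colour: centre within 15 mm of the saucer's centre, on its floor (within about 4 mm in height), tilted less than 0.1 rad; so the white saucer is empty (horizontal distance between red_jar_mid and red_saucer below 0.015 m and height (world z) of red_jar_mid between 0.03 and 0.039 m and angle between each of red_jar_mid, blue_jar_mid, yellow_jar_mid, green_jar_mid's own z axis and vertical below 0.1 rad and contact force between the fingers and red_jar below 0.2 N and linear speed of each of red_jar, blue_jar, yellow_jar, green_jar below 0.03 m/s and horizontal distance between blue_jar_mid and blue_saucer below 0.015 m and height (world z) of blue_jar_mid between 0.03 and 0.039 m and contact force between the fingers and blue_jar below 0.2 N and horizontal distance between yellow_jar_mid and yellow_saucer below 0.015 m and height (world z) of yellow_jar_mid between 0.03 and 0.039 m and contact force between the fingers and yellow_jar below 0.2 N and horizontal distance between green_jar_mid and green_saucer below 0.015 m and height (world z) of green_jar_mid between 0.03 and 0.039 m and contact force between the fingers and green_jar below 0.2 N); the robot touches nothing.
It fails at once if the red jar is tipped over (more than 0.7 rad) (angle between red_jar_mid's own z axis and vertical above 0.7 rad).
It fails at once if the blue jar is tipped over (more than 0.7 rad) (angle between blue_jar_mid's own z axis and vertical above 0.7 rad).
It fails at once if the yellow jar is tipped over (more than 0.7 rad) (angle between yellow_jar_mid's own z axis and vertical above 0.7 rad).
It fails at once if the green jar is tipped over (more than 0.7 rad) (angle between green_jar_mid's own z axis and vertical above 0.7 rad).
It fails at once if the rinse glass is shifted by more than 30 mm or knocked over (distance of glass_mid from where it was at the start of the episode above 0.03 m or angle between glass_mid's own z axis and vertical above 0.5 rad).
It also fails if it takes over 128 s, if anything falls off the work surface, if the arm or the gripper's body presses on something with over 40 N, if the wrist force passes 120 N, or if a joint passes its speed limit or range.

ROBOT

A 6-joint arm with a two-finger parallel gripper is mounted at the origin on the work surface. World frame = base frame: x ahead of the robot, y to its left, z up, the work surface at z = 0. Lengths are in m, angles in rad, forces in N, time in s.
With the tool pointing down it reaches from about 0.35 to 0.975 m from the base axis. Payload 4.9 kg.
Tool frame: the origin (TCP) lies at the very end of the fingers, on their centre line; the grasp point (between the pads) lies 19 mm behind it; z points along the fingers, y is the line along which they close (so a half turn about z gives the same grasp; the last joint's range is limited). The gripper opens to 85 mm and grips with 20 to 120 N. Pads are 22 mm wide; open, the fingers measure 114 mm over their backs; the gripper's body (76 mm by 85 mm) begins 54 mm behind the grasp point. The pads swing forward as they close: fully open they stand 13 mm farther back than shut.
Start: joints at [-1.236, 0.053, 1.613, -0, 1.476, -0.119], TCP at [0.274, -0.562, 0.231] pointing down, gripper open.
Joint ranges: [-3.01, 3.01], [-1.01, 2.22], [0.06, 2.58], [-1.02, 4.17], [0.09, 2.62], [-3.14, 3.14]. Speed limits (rad/s): [2.57, 2.57, 3.14, 3.14, 3.14, 3.14].

INTERFACE

Orientations are given as a unit quaternion [w, x, y, z].
In Python, from plant import state, optics, ticket, nets gives the robot as it stands. The module is installed in compiled form; this text tells all that it offers.
- The arm moves only by the shell command python3 -m inch 'ROWS' [OPENING]. ROWS is JSON, a list of rows, each an object of numbers: "dx", "dy", "dz": the shift along the tool's x, y, z as a fraction of full scale; "rx", "ry", "rz": the turn, a rotation vector about the tool's x, y, z as a fraction of full scale. In form: [{"dx": .., "dy": .., "dz": .., "rx": .., "ry": .., "rz": ..}, ...]. A call has 1 to 5 rows; each row is the pose to reach, as a shift and turn from the pose commanded when the call began, along the tool's axes at that moment; what a row does not reach only later rows make up. Full scale, the value 1, is 0.8 m for a shift and 1.5 rad for a turn. A row lasts 1/10 s, in which the tool goes at most 50 mm and 8.59 degrees, less where a joint would pass 70% of its speed; a pose out of reach is approached as far as the arm can. A call with a number of a shift or a turn outside -1 to 1 is refused whole. A call with a gripper value outside its range is refused whole. OPENING is the opening, from -1 (shut) to 1 (fully open), set as the call begins (- or left out, the last holds). The fingers move at their own pace and stop on an object; the grip force is fixed at half the most. Time passes only in rows, so rows that repeat a pose let the fingers close. It gives the time, the measured TCP pose, the force, the opening and the grip force at its end, in the units of the state.
- state(): the state, without advancing time (a new reading comes with each control period).
- optics.grab_frame(name): name is "side" or "top" or "wrist"; returns the picture (384x512x3 uint8, red, green, blue); there is no depth.
- optics.camera_info(name): a dict with "fx", "fy", "cx", "cy" (pixels), "k1" (the pictures are not rectified: a ray, as slopes to the right and down, at radius r is drawn at 1 + k1 r^2 times it, then the intrinsics apply), "R" (3x3) and "t" (3): a world point X has camera coordinates R X + t. Camera axes: x right, y down, z forward; pixel columns grow to the right and rows downward; lengths in m; the calibration is good to about 2 mm. A picture is of the moment at which its call begins: read the wrist's pose just before it. camera_info takes no time and is no camera call; for the wrist camera it gives the pose at the moment of the call.
- ticket.job_done(): hands the job in; it is judged then, once.
Trained networks look in the newest picture that a camera, given by its name, has taken for a name from the list of things; names that differ only in an ending like _2 or _b are one class to them, and where a whole thing is asked for, a point or a joint stands for the part that bears it (a point fixed in the world has none). Each returns a list of dicts, best first, with "confidence" (0 to 1); they miss things now and then, are a little off and sometimes report something else, mostly with a low value. They report only what shows in the picture. A call takes as long as a camera call. They do not tell look-alikes from the thing itself.
- nets.boxes_of(camera, name): "bbox" ([centre column, centre row, width, height] in pixels, round what is visible of it).
- nets.outline_of(camera, name): "pixels" (384x512 bool, what is visible of it) and "bbox" ([centre column, centre row, width, height] in pixels, round what is visible of it).
The state is a dict: "time": time; "joint_pos": joint angles; "joint_vel": joint speeds; "joint_efforts": joint torques, N m; "tool_pos": TCP position; "tool_rot": TCP orientation; "contact_force": force on the tool from outside, world axes, zero at the start; "ft_torque": the same for the moment, N m; "gripper_width": opening from 0.0 (shut) to 1.0 (fully open); "grasp_force": force on a finger pad.
Only numpy, scipy, OpenCV 4.12 (cv2) and the standard library are available. Lean on these libraries where they do the work, as an engineer would, in place of code of your own. Each camera call takes 0.05 s, during which the arm holds its last target. There are 200 camera calls.

## Working session

There is one attempt and no reset: what is moved stays moved. The work goes in short steps, Python scripts to look and compute and a shell command to move; the robot and the scene stay as the last step left them, time stands still between calls to the robot, and variables do not carry over. Pictures are saved under pics/ and viewed, at most 14 in all, crops included, and the job is handed in when it is done.

```bash
mkdir -p pics; cat > h.py <<'E'
import numpy as np, cv2
from plant import state, optics, ticket, nets
def ray(cam,px,z):
    "world point at height z seen at pixel px"
    c=optics.camera_info(cam); R=np.array(c["R"]);t=np.array(c["t"])
    d=np.array([(px[0]-c["cx"])/c["fx"],(px[1]-c["cy"])/c["fy"]]); u=d.copy()
    for _ in range(30): u=d/(1+c["k1"]*(u@u))
    w=R.T@np.array([u[0],u[1],1]); o=-R.T@t
    return o+w*(z-o[2])/w[2]
def save(cam,name):
    im=optics.grab_frame(cam); cv2.imwrite(f"pics/{name}.png",im[:,:,::-1]); return im
E
python3 - <<'E'
from h import *
np.set_printoptions(precision=3,suppress=True)
a=save("top","top0");save("side","side0")
for n in ["red","blue","yellow","green","white"]:
    for k,z in (("saucer",.009),("jar_mid",.062+.004)):
        if n=="white" and k!="saucer": continue
        nm=f"{n}_{k}"
        for b in nets.outline_of("top",nm):
            if b["confidence"]<.2: continue
            print(nm,round(b["confidence"],2),np.round(b["bbox"],1),ray("top",b["bbox"][:2],z)[:2], int(b["pixels"].sum()))
for b in nets.boxes_of("top","glass_mid"): print("glass",round(b["confidence"],2),np.round(b["bbox"],1),ray("top",b["bbox"][:2],.04)[:2])
c=optics.camera_info("top"); print(-np.array(c["R"]).T@np.array(c["t"]),c["fx"]); s=state(); print(s)
E
```

```text
red_saucer 0.69 [199.2 134.2  36.3  41.2] [0.627 0.137] 567
red_jar_mid 0.97 [137.4 216.7  33.5  28.6] [0.439 0.25 ] 668
blue_saucer 0.74 [386.9 212.9  37.5  39.8] [ 0.453 -0.271] 603
blue_jar_mid 0.97 [267.  201.6  20.7  28.3] [ 0.471 -0.014] 517
yellow_saucer 0.91 [148.5 219.4  30.   41.4] [0.437 0.245] 558
yellow_jar_mid 0.63 [394.2 209.2  29.8  27.3] [ 0.456 -0.268] 651
green_saucer 0.97 [266.2 208.   38.1  36.8] [ 0.463 -0.012] 773
green_saucer 0.48 [327.1 114.5  36.6  34. ] [ 0.671 -0.147] 1025
green_jar_mid 0.63 [130.3 106.1  40.   37.4] [0.674 0.277] 1225
green_jar_mid 0.57 [196.1 128.5  28.9  27.2] [0.624 0.134] 617
white_saucer 0.77 [327.8 115.6  38.1  37.8] [ 0.668 -0.149] 1114
glass 0.61 [253.4  98.5  35.4  35.8] [0.697 0.016]
[ 0.4   -0.012  0.83 ] 381.3402705698019
{'time': 0.6, 'joint_pos': array([-1.236,  0.053,  1.613,  0.   ,  1.476, -0.119]), 'joint_vel': array([-0.002, -0.001, -0.   ,  0.001, -0.001, -0.   ]), 'joint_efforts': array([ -0.   , -39.34 , -37.023,  -0.   ,   0.001,  -0.   ]), 'tool_pos': array([ 0.274, -0.562,  0.231]), 'tool_rot': array([0.   , 0.974, 0.225, 0.   ]), 'contact_force': array([-0.363,  0.627, -0.688]), 'ft_torque': array([0.04 , 0.039, 0.045]), 'grasp_force': 0.0, 'gripper_width': 1.001184207083678}
```

View top.

```bash
python3 -c "
import cv2
a=cv2.imread('pics/top0.png');cv2.imwrite('pics/top0c.png',cv2.resize(a[60:280,90:450],None,fx=2.2,fy=2.2,interpolation=cv2.INTER_CUBIC))"
```

```text
(no output)
```

View pics/top0c.png

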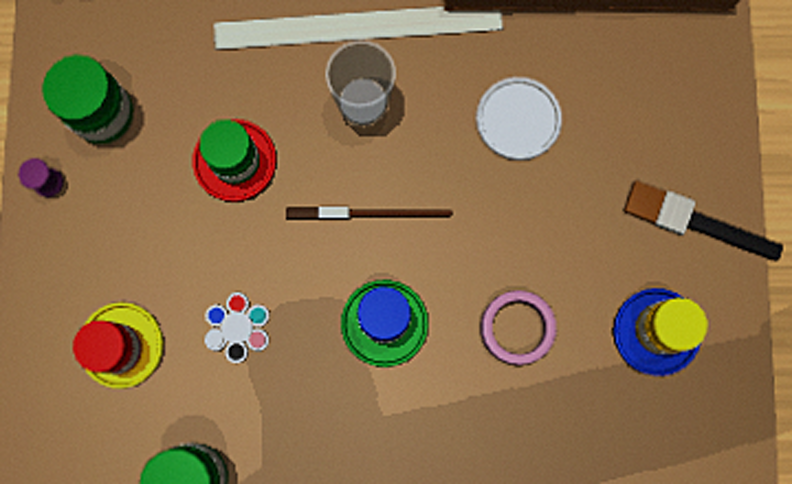

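View pics/side0.png

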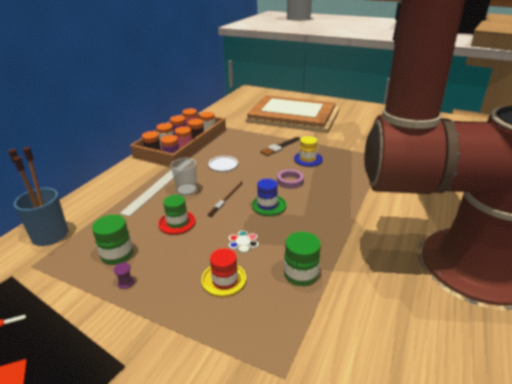

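Top view (full-frame pixels): the small green jar is in the red saucer (197,133), the red jar in the yellow saucer (145,217), the blue jar in the green saucer (265,207), the yellow jar in the blue saucer (389,211). The white saucer is empty at (326,114) and the glass is at about (254,99). Green candidates are (127,101), (193,127) and (172,275). The one at (193,127) is clearly the smallest, and it's the only one in a saucer, so it is the green jar meant.

```bash
cat >> h.py <<'E'
from scipy.optimize import least_squares
HUE=dict(red=(0,),yellow=(29,),green=(64,),blue=(116,))
def mask(im,col):
    h=cv2.cvtColor(im,cv2.COLOR_RGB2HSV).astype(int)
    if col=="white": return (h[...,1]<60)&(h[...,2]>150)
    d=np.abs((h[...,0]-HUE[col][0]+90)%180-90)
    return (d<9)&(h[...,1]>150)&(h[...,2]>60)
def circ(im,cam,col,guess,z,r,outward=False,rad=.06):
    """fixed-radius circle fit (world xy) to the hull of colour pixels near guess"""
    m=mask(im,col); v,u=np.nonzero(m)
    P=np.array([ray(cam,p,z)[:2] for p in zip(u,v)]); k=np.linalg.norm(P-guess,axis=1)<rad
    H=cv2.convexHull(np.float32(P[k]))[:,0]
    if outward:
        c=optics.camera_info(cam); o=(-np.array(c["R"]).T@np.array(c["t"]))[:2]
        H=H[(H-guess)@(guess-o)>0]
    f=lambda c:np.linalg.norm(H-c,axis=1)-r
    s=least_squares(f,guess,loss="soft_l1",f_scale=.0015)
    return s.x,np.median(np.abs(f(s.x))),len(H)
E
python3 - <<'E'
from h import *
np.set_printoptions(precision=4,suppress=True)
im=cv2.imread("pics/top0.png")[:,:,::-1].copy()
S=dict(red=(196.8,132.7),yellow=(145.5,216.8),green=(265,206.8),blue=(388.6,210.9),white=(325.9,113.6))
J=dict(green=(193,127),red=(137,217.5),blue=(265,202.7),yellow=(399,208))
for c,p in S.items():
    g=ray("top",p,.009)[:2]; print("saucer",c,g,*circ(im,"top",c,g,.009,.043))
for c,p in J.items():
    g=ray("top",p,.066)[:2]; print("jar",c,g,*circ(im,"top",c,g,.066,.025,True,.034))
E
```

```text
Traceback (most recent call last):
  File "h.py", line 22, in circ
    P=np.array([ray(cam,p,z)[:2] for p in zip(u,v)]); k=np.linalg.norm(P-guess,axis=1)<rad
                ~~~^^^^^^^^^
  File "h.py", line 5, in ray
    c=optics.camera_info(cam); R=np.array(c["R"]);t=np.array(c["t"])
ValueError: time passes only in moves, steps and waits
```

```bash
python3 -m inch '[{"rz":0.303},{"rz":0.303},{"rz":0.303},{"rz":0.303},{"rz":0.303}]' 1
```

```text
validation failed for argument at $[0]...
```

```bash
sed -i 's/^    c=optics.camera_info(cam); R=/    c=info(cam); R=/; s/c=optics.camera_info(cam); o=/c=info(cam); o=/' h.py; sed -i '2a from functools import lru_cache\n@lru_cache\ndef info(cam): return optics.camera_info(cam)' h.py
cat > m.py <<'E'
from h import *
np.set_printoptions(precision=4,suppress=True)
im=cv2.imread("pics/top0.png")[:,:,::-1].copy()
S=dict(red=(196.8,132.7),yellow=(145.5,216.8),green=(265,206.8),blue=(388.6,210.9),white=(325.9,113.6))
J=dict(green=(193,127),red=(137,217.5),blue=(265,202.7),yellow=(399,208))
for c,p in S.items():
    g=ray("top",p,.009)[:2]; print("saucer",c,g,*circ(im,"top",c,g,.009,.043))
for c,p in J.items():
    g=ray("top",p,.066)[:2]; print("jar",c,g,*circ(im,"top",c,g,.066,.025,True,.034))
E
python3 m.py
```

```text
saucer red [0.6305 0.1427] [0.632 0.145] 0.0003250389300792633 31
saucer yellow [0.4423 0.2515] [0.4428 0.2548] 0.00032075714635310115 43
saucer green [ 0.4653 -0.0096] [ 0.4662 -0.0084] 0.0008314234485322265 28
saucer blue [ 0.457  -0.2746] [ 0.4581 -0.2752] 0.0006029379345462924 39
saucer white [ 0.6729 -0.1446] [ 0.6754 -0.1442] 0.0006183346989092411 38
jar green [0.6268 0.1403] [0.6285 0.1427] 0.0007657309972835709 11
jar red [0.4378 0.2509] [0.4374 0.2561] 0.0007199546906991351 17
jar blue [ 0.469  -0.0098] [ 0.4691 -0.0093] 0.0006012698191809294 18
jar yellow [ 0.4589 -0.2774] [ 0.4609 -0.2768] 0.0003683235482857469 11
```

```bash
python3 -m inch '[{"dx":0,"dy":0,"dz":0,"rx":0,"ry":0,"rz":0.303},{"dx":0,"dy":0,"dz":0,"rx":0,"ry":0,"rz":0.303},{"dx":0,"dy":0,"dz":0,"rx":0,"ry":0,"rz":0.303},{"dx":0,"dy":0,"dz":0,"rx":0,"ry":0,"rz":0.303}]' 1
```

```text
time: 1.0
tool_pos: [0.274, -0.5617, 0.2313]
tool_rot: [0.0, 1.0, -0.0, 0.0]
contact_force: [0.3, -0.3, 0.1]
gripper_width: 0.995
grasp_force: 0.0
```

```bash
python3 -m inch '[{"dx":0.11,"dy":-0.22,"dz":0,"rx":0,"ry":0,"rz":0},{"dx":0.11,"dy":-0.22,"dz":0,"rx":0,"ry":0,"rz":0},{"dx":0.11,"dy":-0.22,"dz":0,"rx":0,"ry":0,"rz":0},{"dx":0.11,"dy":-0.22,"dz":0,"rx":0,"ry":0,"rz":0}]' | sed -n 1,2p
python3 -m inch '[{"dx":0.11,"dy":-0.22,"dz":0,"rx":0,"ry":0,"rz":0},{"dx":0.11,"dy":-0.22,"dz":0,"rx":0,"ry":0,"rz":0},{"dx":0.11,"dy":-0.22,"dz":0,"rx":0,"ry":0,"rz":0},{"dx":0.11,"dy":-0.22,"dz":0,"rx":0,"ry":0,"rz":0}]' | sed -n 1,2p
python3 -m inch '[{"dx":0.11,"dy":-0.22,"dz":0,"rx":0,"ry":0,"rz":0},{"dx":0.11,"dy":-0.22,"dz":0,"rx":0,"ry":0,"rz":0},{"dx":0.11,"dy":-0.22,"dz":0,"rx":0,"ry":0,"rz":0},{"dx":0.11,"dy":-0.22,"dz":0,"rx":0,"ry":0,"rz":0}]' | sed -n 1,2p
python3 -m inch '[{"dx":0.113,"dy":-0.22,"dz":0,"rx":0,"ry":0,"rz":0},{"dx":0.113,"dy":-0.22,"dz":0,"rx":0,"ry":0,"rz":0},{"dx":0.113,"dy":-0.22,"dz":0,"rx":0,"ry":0,"rz":0},{"dx":0.113,"dy":-0.22,"dz":0,"rx":0,"ry":0,"rz":0},{"dx":0.113,"dy":-0.22,"dz":0,"rx":0,"ry":0,"rz":0}]'
```

```text
time: 1.4
tool_pos: [0.3626, -0.384, 0.2314]
time: 1.8
tool_pos: [0.4509, -0.2078, 0.2316]
time: 2.2
tool_pos: [0.5391, -0.0317, 0.2317]
time: 2.7
tool_pos: [0.63, 0.1468, 0.2305]
tool_rot: [-0.001, 1.0, 0.004, -0.0]
contact_force: [-0.4, -1.0, -0.3]
gripper_width: 1.001
grasp_force: 0.0
```

```bash
python3 - <<'E'
from h import *
np.set_printoptions(precision=4,suppress=True)
s=state();print(s["tool_pos"]); im=save("wrist","w0")
print(*circ(im,"wrist","green",np.array([.6285,.1427]),.066,.025,True,.034))
print(*circ(im,"wrist","red",np.array([.632,.145]),.009,.043))
s=state();print(s["tool_pos"],s["tool_rot"])
E
```

```text
[0.63   0.1468 0.2305]
[0.6328 0.14  ] 0.000781978148352248 14
[0.629  0.1407] 0.0006943655910443755 27
[0.6293 0.1445 0.2306] [ 0.0001  1.      0.003  -0.0005]
```

View pics/w0.png

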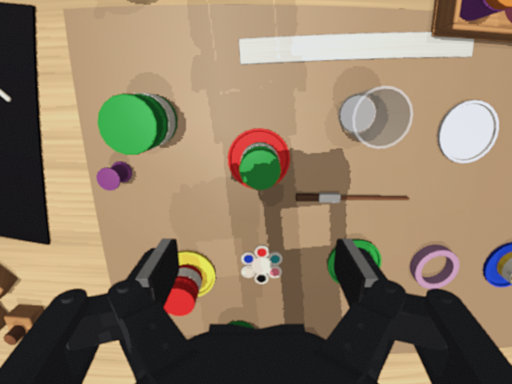

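The wrist view shows the small green jar in the red saucer at (260,165), midway between the fingers. Next I descend and grip it.

```bash
python3 -m inch '[{"dx":0.002,"dy":0,"dz":0.06,"rx":0,"ry":0,"rz":0},{"dx":0.002,"dy":0,"dz":0.12,"rx":0,"ry":0,"rz":0},{"dx":0.002,"dy":0,"dz":0.18,"rx":0,"ry":0,"rz":0},{"dx":0.002,"dy":0,"dz":0.23,"rx":0,"ry":0,"rz":0},{"dx":0.002,"dy":0,"dz":0.258,"rx":0,"ry":0,"rz":0}]'
python3 -m inch '[{"dx":0,"dy":0,"dz":0,"rx":0,"ry":0,"rz":0},{"dx":0,"dy":0,"dz":0,"rx":0,"ry":0,"rz":0},{"dx":0,"dy":0,"dz":0,"rx":0,"ry":0,"rz":0},{"dx":0,"dy":0,"dz":0,"rx":0,"ry":0,"rz":0},{"dx":0,"dy":0,"dz":0,"rx":0,"ry":0,"rz":0}]' -1
python3 -m inch '[{"dx":0,"dy":0,"dz":0,"rx":0,"ry":0,"rz":0},{"dx":0,"dy":0,"dz":0,"rx":0,"ry":0,"rz":0},{"dx":0,"dy":0,"dz":0,"rx":0,"ry":0,"rz":0},{"dx":0,"dy":0,"dz":0,"rx":0,"ry":0,"rz":0},{"dx":0,"dy":0,"dz":0,"rx":0,"ry":0,"rz":0}]'
```

```text
time: 3.25
tool_pos: [0.6273, 0.1404, 0.0204]
tool_rot: [0.001, 1.0, 0.0, -0.003]
contact_force: [0.2, -0.8, -0.7]
gripper_width: 0.998
grasp_force: 0.0
time: 3.75
tool_pos: [0.6323, 0.142, 0.0276]
tool_rot: [-0.0, 1.0, -0.0, 0.002]
contact_force: [-0.5, -1.9, 4.3]
gripper_width: 0.57
grasp_force: 62.1
time: 4.25
tool_pos: [0.6323, 0.142, 0.0276]
tool_rot: [0.0, 1.0, -0.0, 0.002]
contact_force: [-0.6, -1.2, 7.9]
gripper_width: 0.575
grasp_force: 62.1
```

```bash
python3 -m inch '[{"dx":0,"dy":0,"dz":-0.05,"rx":0,"ry":0,"rz":0},{"dx":0,"dy":0,"dz":-0.1,"rx":0,"ry":0,"rz":0},{"dx":0,"dy":0,"dz":-0.15,"rx":0,"ry":0,"rz":0},{"dx":0,"dy":0,"dz":-0.19,"rx":0,"ry":0,"rz":0}]'
python3 -m inch '[{"dx":0.009,"dy":0.05,"dz":0,"rx":0,"ry":0,"rz":0},{"dx":0.018,"dy":0.1,"dz":0,"rx":0,"ry":0,"rz":0},{"dx":0.025,"dy":0.15,"dz":0,"rx":0,"ry":0,"rz":0},{"dx":0.033,"dy":0.2,"dz":0,"rx":0,"ry":0,"rz":0},{"dx":0.041,"dy":0.25,"dz":0,"rx":0,"ry":0,"rz":0}]' |sed -n 1,2p
python3 -m inch '[{"dx":0.009,"dy":0.05,"dz":0,"rx":0,"ry":0,"rz":0},{"dx":0.0176,"dy":0.09,"dz":0,"rx":0,"ry":0,"rz":0},{"dx":0.0176,"dy":0.108,"dz":0,"rx":0,"ry":0,"rz":0},{"dx":0.0176,"dy":0.108,"dz":0,"rx":0,"ry":0,"rz":0},{"dx":0.0176,"dy":0.108,"dz":0,"rx":0,"ry":0,"rz":0}]'
python3 - <<'E'
from h import *
im=save("wrist","w1")
np.set_printoptions(precision=4,suppress=True); print(state()["tool_pos"],*circ(im,"wrist","white",np.array([.6754,-.1442]),.009,.043,rad=.055))
E
```

```text
time: 4.65
tool_pos: [0.6308, 0.1422, 0.1797]
tool_rot: [-0.0, 1.0, -0.0, 0.001]
contact_force: [0.5, 0.2, -1.5]
gripper_width: 0.572
grasp_force: 62.5
time: 5.15
tool_pos: [0.6629, -0.0593, 0.1767]
time: 5.65
tool_pos: [0.6768, -0.1434, 0.1766]
tool_rot: [-0.001, 1.0, -0.0, -0.0]
contact_force: [-0.3, 0.9, -0.4]
gripper_width: 0.571
grasp_force: 62.6
[ 0.6769 -0.1429  0.1767] [ 0.6727 -0.1439] 0.0002146264812636703 27
```

View pics/w1.png

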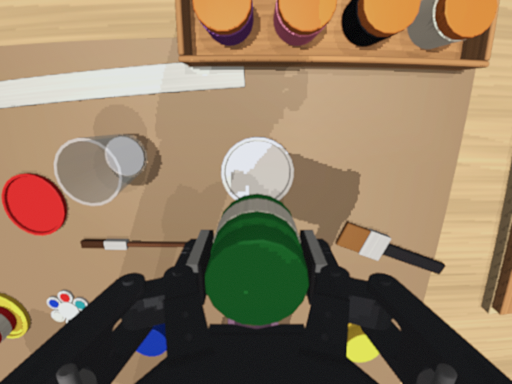

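The green jar is held upright and the white saucer is just ahead at (257,170). The tool is within about 4 mm of the saucer centre, so I lower and release.

```bash
python3 -m inch '[{"dx":0,"dy":0,"dz":0.05,"rx":0,"ry":0,"rz":0},{"dx":0,"dy":0,"dz":0.1,"rx":0,"ry":0,"rz":0},{"dx":0,"dy":0,"dz":0.15,"rx":0,"ry":0,"rz":0},{"dx":0,"dy":0,"dz":0.175,"rx":0,"ry":0,"rz":0},{"dx":0,"dy":0,"dz":0.186,"rx":0,"ry":0,"rz":0}]'
python3 -m inch '[{"dx":0,"dy":0,"dz":0,"rx":0,"ry":0,"rz":0},{"dx":0,"dy":0,"dz":0,"rx":0,"ry":0,"rz":0}]' | sed -n 1,4p
python3 -m inch '[{"dx":0,"dy":0,"dz":0,"rx":0,"ry":0,"rz":0},{"dx":0,"dy":0,"dz":0,"rx":0,"ry":0,"rz":0},{"dx":0,"dy":0,"dz":0,"rx":0,"ry":0,"rz":0},{"dx":0,"dy":0,"dz":0,"rx":0,"ry":0,"rz":0},{"dx":0,"dy":0,"dz":0,"rx":0,"ry":0,"rz":0}]' 1
python3 -m inch '[{"dx":0,"dy":0,"dz":-0.03,"rx":0,"ry":0,"rz":0},{"dx":0,"dy":0,"dz":-0.08,"rx":0,"ry":0,"rz":0},{"dx":0,"dy":0,"dz":-0.13,"rx":0,"ry":0,"rz":0},{"dx":0,"dy":0,"dz":-0.186,"rx":0,"ry":0,"rz":0},{"dx":0,"dy":0,"dz":-0.186,"rx":0,"ry":0,"rz":0}]'
```

```text
time: 6.2
tool_pos: [0.6752, -0.1417, 0.0277]
tool_rot: [-0.001, 1.0, 0.001, -0.003]
contact_force: [-15.0, 5.0, 29.5]
gripper_width: 0.576
grasp_force: 64.8
time: 6.4
tool_pos: [0.6777, -0.1431, 0.0289]
tool_rot: [0.0, 1.0, 0.001, 0.001]
contact_force: [0.5, 0.5, -1.8]
time: 6.9
tool_pos: [0.6772, -0.1445, 0.0282]
tool_rot: [0.0, 1.0, -0.0, 0.0]
contact_force: [-0.1, 0.0, -0.1]
gripper_width: 1.001
grasp_force: 0.0
time: 7.4
tool_pos: [0.6815, -0.1458, 0.1869]
tool_rot: [0.002, 1.0, -0.0, 0.007]
contact_force: [0.3, -0.5, 1.1]
gripper_width: 1.005
grasp_force: 0.0
```

```bash
python3 -m inch '[{"dx":-0.1,"dy":-0.167,"dz":0,"rx":0,"ry":0,"rz":0},{"dx":-0.1,"dy":-0.167,"dz":0,"rx":0,"ry":0,"rz":0},{"dx":-0.1,"dy":-0.167,"dz":0,"rx":0,"ry":0,"rz":0},{"dx":-0.1,"dy":-0.167,"dz":0,"rx":0,"ry":0,"rz":0}]' | sed -n 1,2p
python3 -m inch '[{"dx":-0.1,"dy":-0.167,"dz":0,"rx":0,"ry":0,"rz":0},{"dx":-0.1,"dy":-0.167,"dz":0,"rx":0,"ry":0,"rz":0},{"dx":-0.1,"dy":-0.167,"dz":0,"rx":0,"ry":0,"rz":0},{"dx":-0.1,"dy":-0.167,"dz":0,"rx":0,"ry":0,"rz":0}]' | sed -n 1,2p
python3 -m inch '[{"dx":-0.1,"dy":-0.166,"dz":0,"rx":0,"ry":0,"rz":0},{"dx":-0.1,"dy":-0.166,"dz":0,"rx":0,"ry":0,"rz":0},{"dx":-0.1,"dy":-0.166,"dz":0,"rx":0,"ry":0,"rz":0},{"dx":-0.1,"dy":-0.166,"dz":0,"rx":0,"ry":0,"rz":0},{"dx":-0.1,"dy":-0.166,"dz":0,"rx":0,"ry":0,"rz":0}]' 
python3 - <<'E'
from h import *
import time
im=save("top","t1"); im=save("wrist","w2")
np.set_printoptions(precision=4,suppress=True); print(state()["tool_pos"],*circ(im,"wrist","red",np.array([.4374,.2561]),.066,.025,True,.034))
im=cv2.imread("pics/t1.png")[:,:,::-1].copy()
print("green in white, top:",*circ(im,"top","green",np.array([.6754,-.1442]),.066,.025,True,.034))
E
```

```text
time: 7.8
tool_pos: [0.5945, -0.0069, 0.1759]
time: 8.2
tool_pos: [0.5152, 0.1261, 0.1765]
time: 8.7
tool_pos: [0.4376, 0.2561, 0.1769]
tool_rot: [0.0, 1.0, 0.001, 0.0]
contact_force: [-0.0, 0.5, -0.0]
gripper_width: 1.003
grasp_force: 0.0
[0.4384 0.2548 0.1769] [0.4405 0.2558] 0.00040997388287706236 14
green in white, top: [ 0.6751 -0.1423] 0.0005542876783677861 9
```

View pics/t1.png

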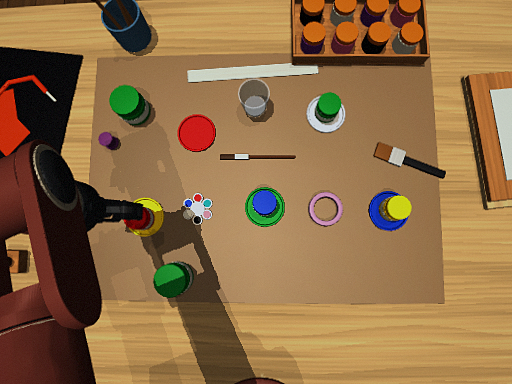

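The top view shows the green jar upright in the white saucer at (327,110), about 2 mm off centre. The red saucer is free at (197,133). Next is the red jar.

```bash
python3 -m inch '[{"dx":0,"dy":0,"dz":0.05,"rx":0,"ry":0,"rz":0},{"dx":0.001,"dy":0,"dz":0.1,"rx":0,"ry":0,"rz":0},{"dx":0.001,"dy":0,"dz":0.15,"rx":0,"ry":0,"rz":0},{"dx":0.001,"dy":0,"dz":0.19,"rx":0,"ry":0,"rz":0}]' | sed -n 1,2p
python3 -m inch '[{"dx":0,"dy":0,"dz":0,"rx":0,"ry":0,"rz":0},{"dx":0,"dy":0,"dz":0,"rx":0,"ry":0,"rz":0},{"dx":0,"dy":0,"dz":0,"rx":0,"ry":0,"rz":0},{"dx":0,"dy":0,"dz":0,"rx":0,"ry":0,"rz":0},{"dx":0,"dy":0,"dz":0,"rx":0,"ry":0,"rz":0}]' -1
python3 -m inch '[{"dx":0,"dy":0,"dz":0,"rx":0,"ry":0,"rz":0},{"dx":0,"dy":0,"dz":-0.05,"rx":0,"ry":0,"rz":0},{"dx":0,"dy":0,"dz":-0.1,"rx":0,"ry":0,"rz":0},{"dx":0,"dy":0,"dz":-0.15,"rx":0,"ry":0,"rz":0},{"dx":0,"dy":0,"dz":-0.19,"rx":0,"ry":0,"rz":0}]'
```

```text
time: 9.2
tool_pos: [0.4387, 0.2536, 0.0225]
time: 9.7
tool_pos: [0.44, 0.2562, 0.0271]
tool_rot: [-0.001, 1.0, -0.0, 0.002]
contact_force: [0.6, -0.2, 4.0]
gripper_width: 0.57
grasp_force: 62.0
time: 10.2
tool_pos: [0.4384, 0.2561, 0.1796]
tool_rot: [-0.001, 1.0, -0.0, 0.001]
contact_force: [0.3, -0.4, -1.3]
gripper_width: 0.57
grasp_force: 62.3
```

```bash
python3 -m inch '[{"dx":0.049,"dy":0.028,"dz":0,"rx":0,"ry":0,"rz":0},{"dx":0.098,"dy":0.056,"dz":0,"rx":0,"ry":0,"rz":0},{"dx":0.147,"dy":0.084,"dz":0,"rx":0,"ry":0,"rz":0},{"dx":0.196,"dy":0.112,"dz":0,"rx":0,"ry":0,"rz":0},{"dx":0.242,"dy":0.139,"dz":0,"rx":0,"ry":0,"rz":0}]' | sed -n 1,2p
python3 -m inch '[{"dx":0,"dy":0,"dz":0,"rx":0,"ry":0,"rz":0},{"dx":0,"dy":0,"dz":0,"rx":0,"ry":0,"rz":0}]' | sed -n 1,6p
python3 - <<'E'
from h import *
im=save("wrist","w3"); np.set_printoptions(precision=4,suppress=True); print(state()["tool_pos"],*circ(im,"wrist","red",np.array([.634,.144]),.009,.043))
E
python3 -m inch '[{"dx":0,"dy":0,"dz":0.05,"rx":0,"ry":0,"rz":0},{"dx":0,"dy":0,"dz":0.1,"rx":0,"ry":0,"rz":0},{"dx":0,"dy":0,"dz":0.15,"rx":0,"ry":0,"rz":0},{"dx":0,"dy":0,"dz":0.175,"rx":0,"ry":0,"rz":0},{"dx":0,"dy":0,"dz":0.186,"rx":0,"ry":0,"rz":0}]'
python3 -m inch '[{"dx":0,"dy":0,"dz":0,"rx":0,"ry":0,"rz":0},{"dx":0,"dy":0,"dz":0,"rx":0,"ry":0,"rz":0}]' | sed -n 1,4p
python3 -m inch '[{"dx":0,"dy":0,"dz":0,"rx":0,"ry":0,"rz":0},{"dx":0,"dy":0,"dz":0,"rx":0,"ry":0,"rz":0},{"dx":0,"dy":0,"dz":0,"rx":0,"ry":0,"rz":0},{"dx":0,"dy":0,"dz":0,"rx":0,"ry":0,"rz":0},{"dx":0,"dy":0,"dz":0,"rx":0,"ry":0,"rz":0}]' 1 | sed -n 1,6p
python3 -m inch '[{"dx":0,"dy":0,"dz":-0.03,"rx":0,"ry":0,"rz":0},{"dx":0,"dy":0,"dz":-0.08,"rx":0,"ry":0,"rz":0},{"dx":0,"dy":0,"dz":-0.13,"rx":0,"ry":0,"rz":0},{"dx":0,"dy":0,"dz":-0.186,"rx":0,"ry":0,"rz":0},{"dx":0,"dy":0,"dz":-0.186,"rx":0,"ry":0,"rz":0}]'
```

```text
time: 10.7
tool_pos: [0.6329, 0.1434, 0.1767]
time: 10.9
tool_pos: [0.6317, 0.144, 0.1762]
tool_rot: [-0.0, 1.0, -0.001, -0.001]
contact_force: [-0.9, -0.4, -1.2]
gripper_width: 0.576
grasp_force: 62.3
[0.6311 0.1447 0.1763] [0.6275 0.1441] 0.000886939415644137 24
time: 11.45
tool_pos: [0.628, 0.1454, 0.0272]
tool_rot: [0.0, 1.0, 0.001, -0.004]
contact_force: [-14.9, -1.5, 28.8]
gripper_width: 0.568
grasp_force: 65.0
time: 11.65
tool_pos: [0.6317, 0.1454, 0.0293]
tool_rot: [-0.0, 1.0, 0.0, 0.001]
contact_force: [-0.3, 0.5, -0.6]
time: 12.15
tool_pos: [0.6318, 0.1444, 0.0282]
tool_rot: [-0.0, 1.0, -0.0, 0.0]
contact_force: [0.4, 0.8, -0.2]
gripper_width: 1.003
grasp_force: 0.0
time: 12.65
tool_pos: [0.6363, 0.1449, 0.1863]
tool_rot: [-0.001, 1.0, -0.0, 0.007]
contact_force: [0.2, 0.7, 1.2]
gripper_width: 1.0
grasp_force: 0.0
```

```bash
python3 -m inch '[{"dx":-0.071,"dy":0.176,"dz":0,"rx":0,"ry":0,"rz":0},{"dx":-0.071,"dy":0.176,"dz":0,"rx":0,"ry":0,"rz":0},{"dx":-0.071,"dy":0.176,"dz":0,"rx":0,"ry":0,"rz":0},{"dx":-0.071,"dy":0.176,"dz":0,"rx":0,"ry":0,"rz":0}]' | sed -n 1,2p
python3 -m inch '[{"dx":-0.071,"dy":0.176,"dz":0,"rx":0,"ry":0,"rz":0},{"dx":-0.071,"dy":0.176,"dz":0,"rx":0,"ry":0,"rz":0},{"dx":-0.071,"dy":0.176,"dz":0,"rx":0,"ry":0,"rz":0},{"dx":-0.071,"dy":0.176,"dz":0,"rx":0,"ry":0,"rz":0}]' | sed -n 1,2p
python3 -m inch '[{"dx":-0.07,"dy":0.175,"dz":0,"rx":0,"ry":0,"rz":0},{"dx":-0.07,"dy":0.175,"dz":0,"rx":0,"ry":0,"rz":0},{"dx":-0.07,"dy":0.175,"dz":0,"rx":0,"ry":0,"rz":0},{"dx":-0.07,"dy":0.175,"dz":0,"rx":0,"ry":0,"rz":0},{"dx":-0.07,"dy":0.175,"dz":0,"rx":0,"ry":0,"rz":0}]' 
python3 - <<'E'
from h import *
im=save("top","t2"); w=save("wrist","w4")
np.set_printoptions(precision=4,suppress=True); print(state()["tool_pos"],*circ(w,"wrist","yellow",np.array([.4609,-.2768]),.066,.025,True,.034))
print("red in red, top:",*circ(im,"top","red",np.array([.632,.145]),.066,.025,True,.034))
print("yellow saucer:",*circ(im,"top","yellow",np.array([.4428,.2548]),.009,.043))
cv2.imwrite('pics/t2c.png',cv2.resize(im[60:280,90:450],None,fx=2.2,fy=2.2)[:,:,::-1])
E
```

```text
time: 13.05
tool_pos: [0.5731, -0.0005, 0.1763]
time: 13.45
tool_pos: [0.5164, -0.1411, 0.1767]
time: 13.95
tool_pos: [0.4619, -0.2773, 0.1766]
tool_rot: [-0.0, 1.0, -0.001, 0.0]
contact_force: [-0.5, -0.4, 0.1]
gripper_width: 1.002
grasp_force: 0.0
[ 0.4624 -0.2759  0.1766] [ 0.4624 -0.2779] 0.0003846648750414159 14
red in red, top: [0.63   0.1455] 0.001682621633993072 9
yellow saucer: [0.4428 0.2548] 0.0003189361542179532 46
```

View pics/t2c.png

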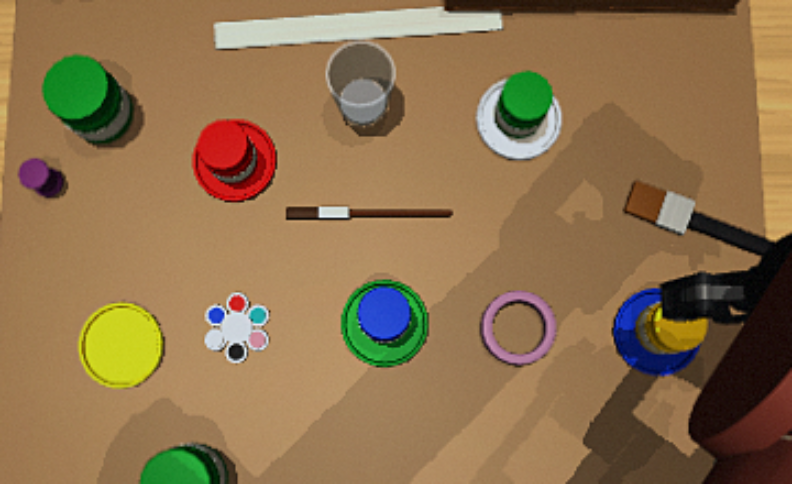

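The red jar now stands in the red saucer (crop 227,148), and the yellow saucer at (122,345) is empty. Next is the yellow jar.

```bash
python3 -m inch '[{"dx":0,"dy":0,"dz":0.05,"rx":0,"ry":0,"rz":0},{"dx":0,"dy":0,"dz":0.1,"rx":0,"ry":0,"rz":0},{"dx":0,"dy":0,"dz":0.15,"rx":0,"ry":0,"rz":0},{"dx":0,"dy":0,"dz":0.19,"rx":0,"ry":0,"rz":0}]' | sed -n 1,2p
python3 -m inch '[{"dx":0,"dy":0,"dz":0,"rx":0,"ry":0,"rz":0},{"dx":0,"dy":0,"dz":0,"rx":0,"ry":0,"rz":0},{"dx":0,"dy":0,"dz":0,"rx":0,"ry":0,"rz":0},{"dx":0,"dy":0,"dz":0,"rx":0,"ry":0,"rz":0},{"dx":0,"dy":0,"dz":0,"rx":0,"ry":0,"rz":0}]' -1
python3 -m inch '[{"dx":0,"dy":0,"dz":0,"rx":0,"ry":0,"rz":0},{"dx":0,"dy":0,"dz":-0.05,"rx":0,"ry":0,"rz":0},{"dx":0,"dy":0,"dz":-0.1,"rx":0,"ry":0,"rz":0},{"dx":0,"dy":0,"dz":-0.15,"rx":0,"ry":0,"rz":0},{"dx":0,"dy":0,"dz":-0.19,"rx":0,"ry":0,"rz":0}]'
```

```text
time: 14.45
tool_pos: [0.4619, -0.2744, 0.0225]
time: 14.95
tool_pos: [0.4634, -0.2779, 0.0272]
tool_rot: [0.001, 1.0, -0.0, 0.002]
contact_force: [1.3, 1.4, 3.6]
gripper_width: 0.568
grasp_force: 62.2
time: 15.45
tool_pos: [0.462, -0.2774, 0.1795]
tool_rot: [0.001, 1.0, -0.0, 0.001]
contact_force: [0.2, -0.2, -1.9]
gripper_width: 0.571
grasp_force: 62.5
```

```bash
python3 -m inch '[{"dx":-0.007,"dy":-0.055,"dz":0,"rx":0,"ry":0,"rz":0},{"dx":-0.007,"dy":-0.11,"dz":0,"rx":0,"ry":0,"rz":0},{"dx":-0.007,"dy":-0.165,"dz":0,"rx":0,"ry":0,"rz":0},{"dx":-0.007,"dy":-0.22,"dz":0,"rx":0,"ry":0,"rz":0}]' | sed -n 1,2p
python3 -m inch '[{"dx":-0.007,"dy":-0.055,"dz":0,"rx":0,"ry":0,"rz":0},{"dx":-0.007,"dy":-0.11,"dz":0,"rx":0,"ry":0,"rz":0},{"dx":-0.007,"dy":-0.165,"dz":0,"rx":0,"ry":0,"rz":0},{"dx":-0.007,"dy":-0.22,"dz":0,"rx":0,"ry":0,"rz":0}]' | sed -n 1,2p
python3 -m inch '[{"dx":-0.0085,"dy":-0.055,"dz":0,"rx":0,"ry":0,"rz":0},{"dx":-0.0085,"dy":-0.11,"dz":0,"rx":0,"ry":0,"rz":0},{"dx":-0.0085,"dy":-0.165,"dz":0,"rx":0,"ry":0,"rz":0},{"dx":-0.0085,"dy":-0.21,"dz":0,"rx":0,"ry":0,"rz":0},{"dx":-0.0085,"dy":-0.2245,"dz":0,"rx":0,"ry":0,"rz":0}]' | sed -n 1,2p
python3 -m inch '[{"dx":0,"dy":0,"dz":0,"rx":0,"ry":0,"rz":0},{"dx":0,"dy":0,"dz":0,"rx":0,"ry":0,"rz":0}]'
```

```text
time: 15.85
tool_pos: [0.4558, -0.0997, 0.1769]
time: 16.25
tool_pos: [0.4503, 0.0765, 0.177]
time: 16.75
tool_pos: [0.4435, 0.2571, 0.1768]
time: 16.95
tool_pos: [0.4441, 0.2536, 0.1766]
tool_rot: [0.001, 1.0, -0.0, -0.0]
contact_force: [0.4, 0.1, -1.4]
gripper_width: 0.573
grasp_force: 62.9
```

```bash
python3 -m inch '[{"dx":0,"dy":0,"dz":0.05,"rx":0,"ry":0,"rz":0},{"dx":0,"dy":0,"dz":0.1,"rx":0,"ry":0,"rz":0},{"dx":0,"dy":0,"dz":0.15,"rx":0,"ry":0,"rz":0},{"dx":0,"dy":0,"dz":0.175,"rx":0,"ry":0,"rz":0},{"dx":0,"dy":0,"dz":0.186,"rx":0,"ry":0,"rz":0}]' | sed -n 1,6p
python3 -m inch '[{"dx":0,"dy":0,"dz":0,"rx":0,"ry":0,"rz":0},{"dx":0,"dy":0,"dz":0,"rx":0,"ry":0,"rz":0}]' | sed -n 1,4p
python3 -m inch '[{"dx":0,"dy":0,"dz":0,"rx":0,"ry":0,"rz":0},{"dx":0,"dy":0,"dz":0,"rx":0,"ry":0,"rz":0},{"dx":0,"dy":0,"dz":0,"rx":0,"ry":0,"rz":0},{"dx":0,"dy":0,"dz":0,"rx":0,"ry":0,"rz":0},{"dx":0,"dy":0,"dz":0,"rx":0,"ry":0,"rz":0}]' 1 | sed -n 1,6p
python3 -m inch '[{"dx":0,"dy":0,"dz":-0.03,"rx":0,"ry":0,"rz":0},{"dx":0,"dy":0,"dz":-0.08,"rx":0,"ry":0,"rz":0},{"dx":0,"dy":0,"dz":-0.13,"rx":0,"ry":0,"rz":0},{"dx":0,"dy":0,"dz":-0.186,"rx":0,"ry":0,"rz":0},{"dx":0,"dy":0,"dz":-0.186,"rx":0,"ry":0,"rz":0}]' | sed -n 1,2p
python3 -m inch '[{"dx":0.016,"dy":0.165,"dz":0,"rx":0,"ry":0,"rz":0},{"dx":0.016,"dy":0.165,"dz":0,"rx":0,"ry":0,"rz":0},{"dx":0.016,"dy":0.165,"dz":0,"rx":0,"ry":0,"rz":0}]' | sed -n 1,2p
python3 -m inch '[{"dx":0.016,"dy":0.165,"dz":0,"rx":0,"ry":0,"rz":0},{"dx":0.016,"dy":0.165,"dz":0,"rx":0,"ry":0,"rz":0},{"dx":0.016,"dy":0.165,"dz":0,"rx":0,"ry":0,"rz":0},{"dx":0.016,"dy":0.165,"dz":0,"rx":0,"ry":0,"rz":0},{"dx":0.016,"dy":0.165,"dz":0,"rx":0,"ry":0,"rz":0}]'
python3 - <<'E'
from h import *
im=save("top","t3"); w=save("wrist","w5")
np.set_printoptions(precision=4,suppress=True); print(state()["tool_pos"],*circ(w,"wrist","blue",np.array([.4691,-.0093]),.066,.025,True,.034))
print("yellow lid, wrist:",*circ(w,"wrist","yellow",np.array([.4428,.2548]),.066,.025,True,.034))
print("yellow lid, top:",*circ(im,"top","yellow",np.array([.4428,.2548]),.066,.025,True,.034))
E
```

```text
time: 17.45
tool_pos: [0.4418, 0.2517, 0.0271]
tool_rot: [0.002, 1.0, -0.001, -0.004]
contact_force: [-22.8, -10.8, 47.1]
gripper_width: 0.574
grasp_force: 67.2
time: 17.65
tool_pos: [0.4453, 0.2537, 0.0291]
tool_rot: [-0.0, 1.0, -0.001, 0.001]
contact_force: [-0.1, -0.6, -1.7]
time: 18.15
tool_pos: [0.4443, 0.2546, 0.0282]
tool_rot: [-0.0, 1.0, -0.0, 0.0]
contact_force: [1.0, -0.4, -0.5]
gripper_width: 1.0
grasp_force: 0.0
time: 18.65
tool_pos: [0.4483, 0.2563, 0.1851]
time: 18.95
tool_pos: [0.4566, 0.1205, 0.1763]
time: 19.45
tool_pos: [0.4694, -0.0097, 0.1763]
tool_rot: [-0.0, 1.0, -0.001, -0.0]
contact_force: [0.7, 0.9, -0.0]
gripper_width: 0.997
grasp_force: 0.0
[ 0.4694 -0.0086  0.1764] [ 0.4725 -0.0083] 0.0003242419388987221 11
yellow lid, wrist: [0.4448 0.2511] 4.778961684841557e-05 3
yellow lid, top: [0.4449 0.2538] 0.0016415732131741835 13
```

View pics/t3.png

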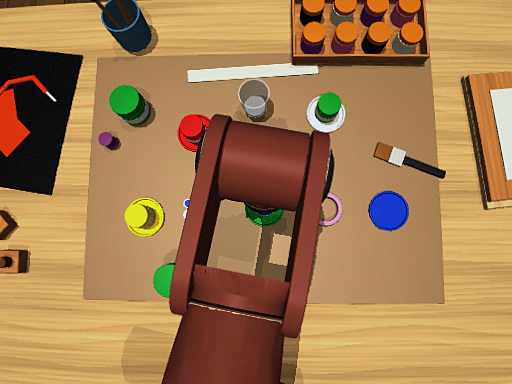

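The yellow jar stands in its saucer at (141,215), and the blue saucer at (389,211) is empty. Next is the blue jar, with a slower touchdown than the 47 N one last time.

```bash
python3 -m inch '[{"dx":0.001,"dy":0,"dz":0.05,"rx":0,"ry":0,"rz":0},{"dx":0.001,"dy":0,"dz":0.1,"rx":0,"ry":0,"rz":0},{"dx":0.001,"dy":0,"dz":0.15,"rx":0,"ry":0,"rz":0},{"dx":0.001,"dy":0,"dz":0.19,"rx":0,"ry":0,"rz":0}]' | sed -n 1,2p
python3 -m inch '[{"dx":0,"dy":0,"dz":0,"rx":0,"ry":0,"rz":0},{"dx":0,"dy":0,"dz":0,"rx":0,"ry":0,"rz":0},{"dx":0,"dy":0,"dz":0,"rx":0,"ry":0,"rz":0},{"dx":0,"dy":0,"dz":0,"rx":0,"ry":0,"rz":0},{"dx":0,"dy":0,"dz":0,"rx":0,"ry":0,"rz":0}]' -1
python3 -m inch '[{"dx":0,"dy":0,"dz":0,"rx":0,"ry":0,"rz":0},{"dx":0,"dy":0,"dz":-0.05,"rx":0,"ry":0,"rz":0},{"dx":0,"dy":0,"dz":-0.1,"rx":0,"ry":0,"rz":0},{"dx":0,"dy":0,"dz":-0.15,"rx":0,"ry":0,"rz":0},{"dx":0,"dy":0,"dz":-0.19,"rx":0,"ry":0,"rz":0}]'
python3 -m inch '[{"dx":-0.007,"dy":0.05,"dz":0,"rx":0,"ry":0,"rz":0},{"dx":-0.007,"dy":0.1,"dz":0,"rx":0,"ry":0,"rz":0},{"dx":-0.007,"dy":0.15,"dz":0,"rx":0,"ry":0,"rz":0},{"dx":-0.007,"dy":0.2,"dz":0,"rx":0,"ry":0,"rz":0}]' | sed -n 1,2p
python3 -m inch '[{"dx":-0.007,"dy":0.05,"dz":0,"rx":0,"ry":0,"rz":0},{"dx":-0.007,"dy":0.1,"dz":0,"rx":0,"ry":0,"rz":0},{"dx":-0.007,"dy":0.132,"dz":0,"rx":0,"ry":0,"rz":0},{"dx":-0.007,"dy":0.132,"dz":0,"rx":0,"ry":0,"rz":0},{"dx":-0.007,"dy":0.132,"dz":0,"rx":0,"ry":0,"rz":0}]'
```

```text
time: 19.95
tool_pos: [0.4693, -0.0077, 0.0225]
time: 20.45
tool_pos: [0.4722, -0.0095, 0.027]
tool_rot: [0.0, 1.0, -0.0, 0.002]
contact_force: [1.0, 0.9, 3.8]
gripper_width: 0.569
grasp_force: 62.1
time: 20.95
tool_pos: [0.4707, -0.0097, 0.1795]
tool_rot: [0.0, 1.0, -0.0, 0.001]
contact_force: [1.0, 0.2, -2.3]
gripper_width: 0.573
grasp_force: 62.6
time: 21.35
tool_pos: [0.4642, -0.1709, 0.177]
time: 21.85
tool_pos: [0.4586, -0.2752, 0.1765]
tool_rot: [-0.0, 1.0, -0.001, -0.0]
contact_force: [-0.2, 1.3, -1.3]
gripper_width: 0.57
grasp_force: 62.9
```

```bash
python3 -m inch '[{"dx":0,"dy":0,"dz":0.05,"rx":0,"ry":0,"rz":0},{"dx":0,"dy":0,"dz":0.1,"rx":0,"ry":0,"rz":0},{"dx":0,"dy":0,"dz":0.15,"rx":0,"ry":0,"rz":0},{"dx":0,"dy":0,"dz":0.17,"rx":0,"ry":0,"rz":0},{"dx":0,"dy":0,"dz":0.175,"rx":0,"ry":0,"rz":0}]' | sed -n 1,6p
python3 -m inch '[{"dx":0,"dy":0,"dz":0.003,"rx":0,"ry":0,"rz":0},{"dx":0,"dy":0,"dz":0.006,"rx":0,"ry":0,"rz":0},{"dx":0,"dy":0,"dz":0.009,"rx":0,"ry":0,"rz":0},{"dx":0,"dy":0,"dz":0.011,"rx":0,"ry":0,"rz":0},{"dx":0,"dy":0,"dz":0.011,"rx":0,"ry":0,"rz":0}]' | sed -n 1,4p
python3 -m inch '[{"dx":0,"dy":0,"dz":0,"rx":0,"ry":0,"rz":0},{"dx":0,"dy":0,"dz":0,"rx":0,"ry":0,"rz":0},{"dx":0,"dy":0,"dz":0,"rx":0,"ry":0,"rz":0},{"dx":0,"dy":0,"dz":0,"rx":0,"ry":0,"rz":0},{"dx":0,"dy":0,"dz":0,"rx":0,"ry":0,"rz":0}]' 1 | sed -n 1,6p
python3 -m inch '[{"dx":0,"dy":0,"dz":-0.03,"rx":0,"ry":0,"rz":0},{"dx":0,"dy":0,"dz":-0.08,"rx":0,"ry":0,"rz":0},{"dx":0,"dy":0,"dz":-0.13,"rx":0,"ry":0,"rz":0},{"dx":0,"dy":0,"dz":-0.186,"rx":0,"ry":0,"rz":0},{"dx":0,"dy":0,"dz":-0.186,"rx":0,"ry":0,"rz":0}]' | sed -n 1,2p
python3 -m inch '[{"dx":0.136,"dy":-0.082,"dz":0,"rx":0,"ry":0,"rz":0},{"dx":0.136,"dy":-0.082,"dz":0,"rx":0,"ry":0,"rz":0},{"dx":0.136,"dy":-0.082,"dz":0,"rx":0,"ry":0,"rz":0}]' | sed -n 1,2p
python3 -m inch '[{"dx":0.136,"dy":-0.082,"dz":0,"rx":0,"ry":0,"rz":0},{"dx":0.136,"dy":-0.082,"dz":0,"rx":0,"ry":0,"rz":0},{"dx":0.136,"dy":-0.082,"dz":0,"rx":0,"ry":0,"rz":0},{"dx":0.136,"dy":-0.082,"dz":0,"rx":0,"ry":0,"rz":0},{"dx":0.136,"dy":-0.082,"dz":0,"rx":0,"ry":0,"rz":0}]'
python3 - <<'E'
from h import *
im=save("top","t4"); w=save("wrist","w6")
np.set_printoptions(precision=4,suppress=True); print(state()["tool_pos"],*circ(w,"wrist","green",np.array([.6755,-.1430]),.066,.025,True,.034))
E
```

```text
time: 22.35
tool_pos: [0.4571, -0.2721, 0.0337]
tool_rot: [-0.002, 1.0, 0.0, -0.002]
contact_force: [0.3, 0.5, -0.4]
gripper_width: 0.572
grasp_force: 62.9
time: 22.85
tool_pos: [0.4593, -0.2753, 0.0285]
tool_rot: [0.0, 1.0, -0.0, 0.0]
contact_force: [0.8, -1.6, -1.3]
time: 23.35
tool_pos: [0.4592, -0.2751, 0.0282]
tool_rot: [0.0, 1.0, -0.0, 0.0]
contact_force: [-0.6, 0.3, 0.1]
gripper_width: 1.0
grasp_force: 0.0
time: 23.85
tool_pos: [0.4626, -0.2778, 0.1853]
time: 24.15
tool_pos: [0.57, -0.2078, 0.1767]
time: 24.65
tool_pos: [0.6765, -0.1437, 0.176]
tool_rot: [-0.0, 1.0, 0.0, -0.001]
contact_force: [0.6, -0.1, -0.2]
gripper_width: 0.995
grasp_force: 0.0
[ 0.6758 -0.1446  0.1764] [ 0.6788 -0.1436] 0.0005802684042260781 15
```

View pics/w6.png

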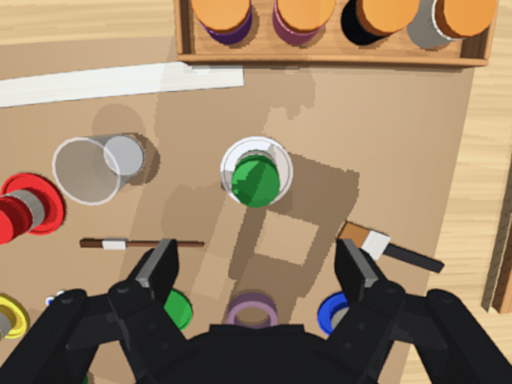

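The green jar stands in the white saucer at (257,175), between the fingers. This is the last transfer, to the empty green saucer.

```bash
python3 -m inch '[{"dx":0.001,"dy":0,"dz":0.05,"rx":0,"ry":0,"rz":0},{"dx":0.001,"dy":0,"dz":0.1,"rx":0,"ry":0,"rz":0},{"dx":0.001,"dy":0,"dz":0.15,"rx":0,"ry":0,"rz":0},{"dx":0.001,"dy":0,"dz":0.19,"rx":0,"ry":0,"rz":0}]' | sed -n 1,2p
python3 -m inch '[{"dx":0,"dy":0,"dz":0,"rx":0,"ry":0,"rz":0},{"dx":0,"dy":0,"dz":0,"rx":0,"ry":0,"rz":0},{"dx":0,"dy":0,"dz":0,"rx":0,"ry":0,"rz":0},{"dx":0,"dy":0,"dz":0,"rx":0,"ry":0,"rz":0},{"dx":0,"dy":0,"dz":0,"rx":0,"ry":0,"rz":0}]' -1
python3 -m inch '[{"dx":0,"dy":0,"dz":0,"rx":0,"ry":0,"rz":0},{"dx":0,"dy":0,"dz":-0.05,"rx":0,"ry":0,"rz":0},{"dx":0,"dy":0,"dz":-0.1,"rx":0,"ry":0,"rz":0},{"dx":0,"dy":0,"dz":-0.15,"rx":0,"ry":0,"rz":0},{"dx":0,"dy":0,"dz":-0.19,"rx":0,"ry":0,"rz":0}]'
python3 -m inch '[{"dx":-0.044,"dy":-0.028,"dz":0,"rx":0,"ry":0,"rz":0},{"dx":-0.088,"dy":-0.056,"dz":0,"rx":0,"ry":0,"rz":0},{"dx":-0.131,"dy":-0.084,"dz":0,"rx":0,"ry":0,"rz":0}]' | sed -n 1,2p
python3 -m inch '[{"dx":-0.044,"dy":-0.028,"dz":0,"rx":0,"ry":0,"rz":0},{"dx":-0.088,"dy":-0.056,"dz":0,"rx":0,"ry":0,"rz":0},{"dx":-0.132,"dy":-0.085,"dz":0,"rx":0,"ry":0,"rz":0},{"dx":-0.132,"dy":-0.085,"dz":0,"rx":0,"ry":0,"rz":0},{"dx":-0.132,"dy":-0.085,"dz":0,"rx":0,"ry":0,"rz":0}]'
```

```text
time: 25.15
tool_pos: [0.6754, -0.1449, 0.0226]
time: 25.65
tool_pos: [0.6792, -0.1447, 0.0278]
tool_rot: [0.001, 1.0, -0.0, 0.002]
contact_force: [-0.2, -0.6, 4.0]
gripper_width: 0.569
grasp_force: 62.1
time: 26.15
tool_pos: [0.678, -0.144, 0.1798]
tool_rot: [0.0, 1.0, -0.0, 0.001]
contact_force: [0.3, -0.5, -0.7]
gripper_width: 0.567
grasp_force: 62.4
time: 26.45
tool_pos: [0.5715, -0.076, 0.177]
time: 26.95
tool_pos: [0.4667, -0.0082, 0.1769]
tool_rot: [0.0, 1.0, 0.0, 0.001]
contact_force: [0.5, -0.5, -1.0]
gripper_width: 0.572
grasp_force: 62.5
```

Place it, rise, then retreat sideways over the clear side so the top camera can see everything.

```bash
python3 -m inch '[{"dx":0,"dy":0,"dz":0.05,"rx":0,"ry":0,"rz":0},{"dx":0,"dy":0,"dz":0.1,"rx":0,"ry":0,"rz":0},{"dx":0,"dy":0,"dz":0.15,"rx":0,"ry":0,"rz":0},{"dx":0,"dy":0,"dz":0.17,"rx":0,"ry":0,"rz":0},{"dx":0,"dy":0,"dz":0.175,"rx":0,"ry":0,"rz":0}]' | sed -n 1,6p
python3 -m inch '[{"dx":0,"dy":0,"dz":0.003,"rx":0,"ry":0,"rz":0},{"dx":0,"dy":0,"dz":0.006,"rx":0,"ry":0,"rz":0},{"dx":0,"dy":0,"dz":0.009,"rx":0,"ry":0,"rz":0},{"dx":0,"dy":0,"dz":0.011,"rx":0,"ry":0,"rz":0},{"dx":0,"dy":0,"dz":0.011,"rx":0,"ry":0,"rz":0}]' | sed -n 1,4p
python3 -m inch '[{"dx":0,"dy":0,"dz":0,"rx":0,"ry":0,"rz":0},{"dx":0,"dy":0,"dz":0,"rx":0,"ry":0,"rz":0},{"dx":0,"dy":0,"dz":0,"rx":0,"ry":0,"rz":0},{"dx":0,"dy":0,"dz":0,"rx":0,"ry":0,"rz":0},{"dx":0,"dy":0,"dz":0,"rx":0,"ry":0,"rz":0}]' 1 | sed -n 1,6p
python3 -m inch '[{"dx":0,"dy":0,"dz":-0.03,"rx":0,"ry":0,"rz":0},{"dx":0,"dy":0,"dz":-0.08,"rx":0,"ry":0,"rz":0},{"dx":0,"dy":0,"dz":-0.13,"rx":0,"ry":0,"rz":0},{"dx":0,"dy":0,"dz":-0.19,"rx":0,"ry":0,"rz":0},{"dx":0,"dy":0,"dz":-0.24,"rx":0,"ry":0,"rz":0}]' | sed -n 1,2p
python3 -m inch '[{"dx":0,"dy":0.25,"dz":0,"rx":0,"ry":0,"rz":0},{"dx":0,"dy":0.25,"dz":0,"rx":0,"ry":0,"rz":0},{"dx":0,"dy":0.25,"dz":0,"rx":0,"ry":0,"rz":0},{"dx":0,"dy":0.25,"dz":0,"rx":0,"ry":0,"rz":0}]' | sed -n 1,2p
python3 -m inch '[{"dx":-0.05,"dy":0.27,"dz":0,"rx":0,"ry":0,"rz":0},{"dx":-0.05,"dy":0.27,"dz":0,"rx":0,"ry":0,"rz":0},{"dx":-0.05,"dy":0.27,"dz":0,"rx":0,"ry":0,"rz":0},{"dx":-0.05,"dy":0.27,"dz":0,"rx":0,"ry":0,"rz":0},{"dx":-0.05,"dy":0.27,"dz":0,"rx":0,"ry":0,"rz":0}]' | sed -n 1,2p
python3 -m inch '[{"dx":-0.1,"dy":0.2,"dz":0,"rx":0,"ry":0,"rz":0},{"dx":-0.1,"dy":0.2,"dz":0,"rx":0,"ry":0,"rz":0},{"dx":-0.1,"dy":0.2,"dz":0,"rx":0,"ry":0,"rz":0},{"dx":-0.1,"dy":0.2,"dz":0,"rx":0,"ry":0,"rz":0},{"dx":-0.1,"dy":0.2,"dz":0,"rx":0,"ry":0,"rz":0}]'
python3 - <<'E'
from h import *
np.set_printoptions(precision=4,suppress=True)
im=save("top","t5")
for c,g in dict(red=(.632,.145),yellow=(.4428,.2548),green=(.4662,-.0084),blue=(.4581,-.2752)).items():
    print(c,g,*circ(im,"top",c,np.array(g),.066,.025,True,.034))
cv2.imwrite('pics/t5c.png',cv2.resize(im[60:280,90:450],None,fx=2.2,fy=2.2)[:,:,::-1])
E
```

```text
time: 27.45
tool_pos: [0.466, -0.0089, 0.0342]
tool_rot: [-0.0, 1.0, -0.001, -0.003]
contact_force: [-0.5, -0.9, -2.1]
gripper_width: 0.568
grasp_force: 62.5
time: 27.95
tool_pos: [0.4676, -0.0087, 0.0285]
tool_rot: [0.0, 1.0, -0.0, 0.0]
contact_force: [0.2, -0.3, -0.5]
time: 28.45
tool_pos: [0.4673, -0.0087, 0.0282]
tool_rot: [0.0, 1.0, -0.0, 0.0]
contact_force: [-0.0, -0.5, 0.4]
gripper_width: 1.0
grasp_force: 0.0
time: 28.95
tool_pos: [0.4674, -0.0087, 0.2228]
time: 29.35
tool_pos: [0.4669, -0.2104, 0.2204]
time: 29.85
tool_pos: [0.4255, -0.4283, 0.2198]
time: 30.35
tool_pos: [0.3448, -0.587, 0.2195]
tool_rot: [-0.0, 1.0, -0.002, -0.0]
contact_force: [-0.5, 0.2, -0.0]
gripper_width: 1.002
grasp_force: 0.0
red (0.632, 0.145) [0.63   0.1455] 0.001682621633993072 9
yellow (0.4428, 0.2548) [0.445  0.2537] 0.0019499825593181953 12
green (0.4662, -0.0084) [ 0.4769 -0.0081] 0.0019561311595927416 14
blue (0.4581, -0.2752) [ 0.4607 -0.2738] 0.002331946086150923 8
```

View pics/t5c.png

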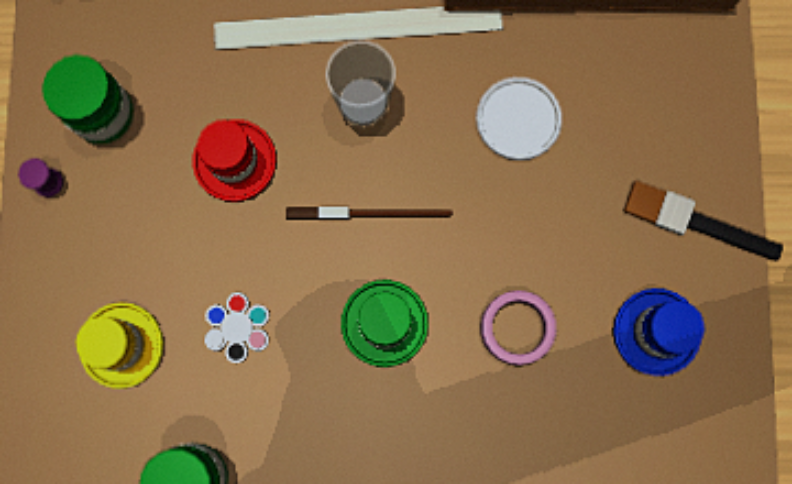

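All four jars stand upright in their own saucers: crop pixels red (225,146), yellow (104,343), green (384,318), blue (676,328). The white saucer is empty and the glass hasn't moved. The 0.477 fit for green comes from mixing with its same-coloured saucer. Its lid sits within about 4 px of where the blue jar's lid was in that saucer (about 4 mm). I'm handing in.

```bash
python3 -c "
from plant import ticket
print(ticket.job_done())"
```

```text
the job is handed in; nothing more can be done
None
```

The job is handed in, with no verdict shown: each jar stands upright in its own-colour saucer, the white saucer is empty, and the glass is where it was (about 30 s of robot time).

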